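# Unpack the top carton into the lunch box

## Task

Swing both flaps of the cardboard carton open until they lean outward past upright, take every spinning top out of it and put them all inside the blue lunch box, then shut the lunch box lid fully. Leave the carton standing open, and do not disturb the glass jar, the steel tumbler or the clamp with its sticks.

Things in the scene. Friction and masses are not known exactly. Their poses are not given: they have to be found in the camera images.
- carton: open-topped cardboard carton, stuck to the ledge (does not move): outer 210 (x) x 190 (y) x 65 mm high, walls and floor 5 mm thick. Origin: centre of its underside; x along the flap hinges, z up. Two flaps cover it, meeting along its middle; the tops stand inside, hidden until the flaps are open.
- flap_left (a joint): flap hinged on the carton's +y rim: angle in rad, 0 = shut flat, 1.57 = upright, up to 2.3 = leaning well outward. A stiff fold: it stays where it is left. Panel 206 x 93 x 4 mm, its outer face 5 mm above the hinge line when shut.
- flap_right (a joint): the same flap on the carton's -y rim: 0 = shut, grows as it opens, up to 2.3.
- tab_left (a point): grip point on the left flap's pull tab, a pale wooden block standing up from the flap's outer face near its free edge: 24 mm (along the hinge) x 10 mm x 34 mm high. The point is on the tab's centre line, 24 mm above the flap's face, 10 mm below the tab's end. In the frame of the flap's hinge with the flap shut it lies at x +40, y -80, z +29 mm (carton axes).
- tab_right (a point): the same point on the right flap's tab; from the right hinge with the flap shut: x -40, y +80, z +29 mm (carton axes).
- flap_left_hinge (a point): middle of the left flap's hinge line, on the carton's +y rim (65 mm up); fixed to the carton, the hinge runs along the carton's x.
- flap_right_hinge (a point): middle of the right flap's hinge line, on the carton's -y rim; the hinge runs along the carton's x.
- lunchbox: blue plastic lunch box, stuck to the ledge (does not move): outer 160 (x) x 230 (y) x 62 mm high, walls and floor 4 mm, empty. Origin: centre of its underside. Its lid is hinged on its +x rim.
- lid (a joint): lunch box lid: angle in rad, 0 = fully shut, 1.57 = upright, 2.0 = leaning back on its stop. Stiff hinge: it stays where it is left. Blue plate 164 x 234 mm, 8 mm thick (1 to 9 mm above the hinge line when shut), with two small white latch plates along its free edge, part of the lid.
- lid_edge (a point): middle of the lid's free edge, on its outer face (upper face when shut), 160 mm from the hinge line.
- lid_hinge (a point): middle of the lid's hinge line, on the lunch box's +x rim (62 mm up); the hinge runs along the lunch box's y.
- jar: green glass jar with a steel twist cap, 68 mm across, 110 mm high; leave alone. Origin: centre of its underside.
- tumbler: steel tumbler, 72 mm across, 100 mm high; leave alone. Origin: centre of its underside.
- clamp: steel bulldog clamp gripping two thin pine sticks lying along its x, 150 mm long, 30 mm high; leave alone. Origin: on its underside, near the clamp's jaw.
- top_a: small wooden spinning top with its rim and stem end painted red, standing stem up (may be absent). Origin: centre of its foot, z along the stem. Disc 50 mm across from 7 to 15 mm up, foot 16 mm across, stem 12 mm thick from 20 to 51 mm up. It rights itself from small tilts; it lies on its side if overturned.
- top_b: small wooden spinning top with its rim and stem end painted yellow, standing stem up (may be absent). Origin: centre of its foot, z along the stem. Disc 50 mm across from 7 to 15 mm up, foot 16 mm across, stem 12 mm thick from 20 to 51 mm up. It rights itself from small tilts; it lies on its side if overturned.
- top_c: small wooden spinning top with its rim and stem end painted green, standing stem up (may be absent). Origin: centre of its foot, z along the stem. Disc 50 mm across from 7 to 15 mm up, foot 16 mm across, stem 12 mm thick from 20 to 51 mm up. It rights itself from small tilts; it lies on its side if overturned.
- top_d: small wooden spinning top with its rim and stem end painted orange, standing stem up (may be absent). Origin: centre of its foot, z along the stem. Disc 50 mm across from 7 to 15 mm up, foot 16 mm across, stem 12 mm thick from 20 to 51 mm up. It rights itself from small tilts; it lies on its side if overturned.
- top_e: small wooden spinning top with its rim and stem end painted white, standing stem up (may be absent). Origin: centre of its foot, z along the stem. Disc 50 mm across from 7 to 15 mm up, foot 16 mm across, stem 12 mm thick from 20 to 51 mm up. It rights itself from small tilts; it lies on its side if overturned.

How it is judged:
On the way, in this order (a step that is already met when the one before it is completed fails the run):
1. both carton flaps are swung open past upright (value of joint each of flap_left, flap_right above 1.75 rad), for 0.2 s.
2. every top is in the lunch box (x of top_a in the frame of lunchbox between -0.077 and 0.077 m and y of top_a in the frame of lunchbox between -0.112 and 0.112 m and z of top_a in the frame of lunchbox between -0.005 and 0.06 m and x of top_b in the frame of lunchbox between -0.077 and 0.077 m and y of top_b in the frame of lunchbox between -0.112 and 0.112 m and z of top_b in the frame of lunchbox between -0.005 and 0.06 m and x of top_c in the frame of lunchbox between -0.077 and 0.077 m and y of top_c in the frame of lunchbox between -0.112 and 0.112 m and z of top_c in the frame of lunchbox between -0.005 and 0.06 m and x of top_d in the frame of lunchbox between -0.077 and 0.077 m and y of top_d in the frame of lunchbox between -0.112 and 0.112 m and z of top_d in the frame of lunchbox between -0.005 and 0.06 m and x of top_e in the frame of lunchbox between -0.077 and 0.077 m and y of top_e in the frame of lunchbox between -0.112 and 0.112 m and z of top_e in the frame of lunchbox between -0.005 and 0.06 m), for 0.3 s.
3. the lid is shut (value of joint lid below 0.06 rad), for 0.3 s.
At the end, for the whole second after the job is handed in: Both flaps stand open beyond 1.75 rad (100 degrees); every top that is present lies inside the lunch box, at rest; the lid is shut to within 0.06 rad (all of step 1 and all of step 2 and value of joint lid below 0.06 rad and linear speed of each of top_a, top_b, top_c, top_d, top_e below 0.05 m/s); the robot touches nothing.
It fails at once if the jar is pushed more than 30 mm away or tipped (distance of jar from where it was at the start of the episode above 0.03 m or angle between jar's own z axis and vertical above 0.5 rad).
It fails at once if the tumbler is pushed more than 30 mm away or tipped (distance of tumbler from where it was at the start of the episode above 0.03 m or angle between tumbler's own z axis and vertical above 0.5 rad).
It fails at once if the clamp is pushed more than 30 mm away or tipped (distance of clamp from where it was at the start of the episode above 0.03 m or angle between clamp's own z axis and vertical above 0.5 rad).
Of top_a, top_b, top_c, top_d, top_e only 3 to 5 are there at a start; the rules pass over those that are not, and their reading is None.
At some moment in a run one of top_a, top_b, top_c, top_d, top_e may be knocked a few centimetres aside while the robot is not near it.
Once in a run the grip may slacken for a moment while it holds something.
It also fails if it takes over 208 s, if anything falls off the work surface, if the arm or the gripper's body presses on something with over 40 N, if the wrist force passes 120 N, or if a joint passes its speed limit or range.

## Robot

A 7-joint arm with a two-finger parallel gripper is mounted at the origin on the work surface. World frame = base frame: x ahead of the robot, y to its left, z up, the work surface at z = 0. Lengths are in m, angles in rad, forces in N, time in s.
With the tool pointing down it reaches from about 0.425 to 0.925 m from the base axis. Payload 6.8 kg.
Tool frame: the origin (TCP) lies at the very end of the fingers, on their centre line; the grasp point (between the pads) lies 19 mm behind it (ctrl.grasp_offset is the z of the grasp point in the tool frame, in m); z points along the fingers, y is the line along which they close (so a half turn about z gives the same grasp; the last joint's range is limited). The gripper opens to 88 mm and grips with 3 to 60 N. Pads are 20 mm wide; open, the fingers measure 115 mm over their backs; the gripper's body (75 mm by 178 mm) begins 61 mm behind the grasp point.
Start: joints at [-0.108, 0.477, 0.022, 1.555, -0.011, 1.109, -0.083], TCP at [0.675, 0, 0.223] pointing down, gripper open.
Joint ranges: [-2.96, 2.96], [-0.34, 2.1], [-1.41, 1.46], [0.24, 2.44], [-1.37, 4.51], [0.17, 1.92], [-2.96, 2.96]. Speed limits (rad/s): [2.39, 2.39, 3.14, 3.14, 3.14, 3.14, 3.14].

## Interface

Orientations are given as a 3x3 rotation matrix whose columns are the frame's x, y, z axes.
In Python, from station import sensors, optics, ctrl gives the robot as it stands. The module is installed in compiled form; this text tells all that it offers.
- The arm moves only by the shell command python3 -m creep 'ROWS' [OPENING]. ROWS is JSON, a list of rows, each a list of 4 numbers: the shift along the tool's x, y, z in mm, then the turn about the tool's z in degrees. In form: [[x, y, z, twist], ...]. A call has exactly 5 rows; each row is the pose to reach, as a shift and turn from the pose commanded when the call began, along the tool's axes at that moment; what a row does not reach only later rows make up. A row lasts 1/10 s, in which the tool goes at most 50 mm and 8.59 degrees, less where a joint would pass 70% of its speed; a pose out of reach is approached as far as the arm can. A call with a gripper value outside its range is refused whole. OPENING is the finger opening in mm, from 0 to 87.8, set as the call begins (- or left out, the last holds). The fingers move at their own pace and stop on an object; the grip force is fixed at half the most. Time passes only in rows, so rows that repeat a pose let the fingers close, or fill a call up. It gives the time, the measured TCP pose, the force, the opening and the grip force at its end, in the units of the state.
- sensors.get_state(): the state, without advancing time (a new reading comes with each control period).
- optics.camera(name): name is "scene" or "side" or "wrist"; returns a dict with "image" (420x560x3 uint8, red, green, blue), "intrinsics" (3x3 intrinsics, pixels), "k1" (the pictures are not rectified: a ray, as slopes to the right and down, at radius r is drawn at 1 + k1 r^2 times it, then the intrinsics apply), "view" (4x4, takes a point from world to camera coordinates); the wrist camera has in their place "mount" (4x4, takes a point from camera to tool coordinates, whose origin is the TCP and whose axes are the flange's). Camera axes: x right, y down, z forward; pixel columns grow to the right and rows downward; lengths in m; the calibration is good to about 2 mm. A picture is of the moment at which its call begins: read the wrist's pose just before it. There is no depth.
- ctrl.sign_off(): hands the job in; it is judged then, once.
The state is a dict: "clock": time; "joint_pos": joint angles; "dq": joint speeds; "joint_efforts": joint torques, N m; "ee_pos": TCP position; "orientation": TCP orientation; "contact_force": force on the tool from outside, world axes, zero at the start; "ft_torque": the same for the moment, N m; "opening": finger opening in m; "finger_force": force on a finger pad.
Only numpy, scipy, OpenCV 4.12 (cv2) and the standard library are available. Lean on these libraries where they do the work, as an engineer would, in place of code of your own. Each camera call takes 0.05 s, during which the arm holds its last target. There are 200 camera calls.

## Working session

There is one attempt and no reset: what is moved stays moved. The work goes in short steps, Python scripts to look and compute and a shell command to move; the robot and the scene stay as the last step left them, time stands still between calls to the robot, and variables do not carry over. Pictures are saved under pics/ and viewed, at most 14 in all, crops included, and the job is handed in when it is done.

```bash
mkdir -p pics; cat > h.py <<'E'
import numpy as np, cv2, json
from station import sensors, optics, ctrl
def snap(name, tag):
    s=sensors.get_state(); c=optics.camera(name); cv2.imwrite(f'pics/{tag}.png', c['image'][:,:,::-1])
    K=np.array(c['intrinsics']); 
    if name=='wrist':
        T=np.eye(4); T[:3,:3]=s['orientation']; T[:3,3]=s['ee_pos']; M=T@np.array(c['mount'])
        V=np.linalg.inv(M)
    else: V=np.array(c['view'])
    np.savez(f'pics/{tag}.npz',K=K,k1=c['k1'],V=V); return c['image']
def load(tag):
    d=np.load(f'pics/{tag}.npz'); return d['K'],float(d['k1']),d['V']
def proj(tag,P):
    K,k,V=load(tag); P=np.atleast_2d(P); q=P@V[:3,:3].T+V[:3,3]; s=q[:,:2]/q[:,2:]
    s=s*(1+k*(s**2).sum(1,keepdims=True)); return s*[K[0,0],K[1,1]]+[K[0,2],K[1,2]]
def ray(tag,uv):
    K,k,V=load(tag); d=(np.array(uv,float)-[K[0,2],K[1,2]])/[K[0,0],K[1,1]]; s=d.copy()
    for _ in range(30): s=d/(1+k*(s@s))
    R=V[:3,:3]; return -R.T@V[:3,3], R.T@np.r_[s,1]
def onz(tag,uv,z):
    o,d=ray(tag,uv); return (o+d*(z-o[2])/d[2]).round(4)
def st():
    s=sensors.get_state(); print(round(s['clock'],2),np.round(s['ee_pos'],4),np.round(s['contact_force'],1),round(s['opening'],4),s['finger_force']); print(np.round(s['orientation'],3).tolist(), np.round(s['joint_pos'],2))
E
python3 - <<'E'
from h import *
st()
for n in ['scene','side','wrist']:
    snap(n,n+'0'); K,k,V=load(n+'0'); print(n,K[0,0],k,np.round(np.linalg.inv(V),3).tolist())
E
```

```text
0.0 [ 0.6744 -0.      0.2217] [ 0.4 -0.   0.3] 0.0877 0.0
[[-0.0, 1.0, -0.002], [1.0, 0.0, -0.0], [-0.0, -0.002, -1.0]] [-0.11  0.48  0.02  1.56 -0.01  1.11 -0.08]
scene 397.4281836472142 0.0192896233319827 [[0.857, 0.364, -0.364, 0.857], [0.515, -0.593, 0.619, -0.452], [0.009, -0.718, -0.696, 0.673], [0.0, 0.0, 0.0, 1.0]]
side 540.2637006333937 -0.16649078345575055 [[-0.889, -0.335, 0.312, 0.062], [-0.458, 0.676, -0.577, 0.98], [-0.018, -0.656, -0.755, 1.252], [0.0, 0.0, 0.0, 1.0]]
wrist 336.3878479347846 -0.011160373024805458 [[1.0, 0.001, -0.002, 0.675], [0.001, -0.968, -0.25, 0.07], [-0.003, 0.25, -0.968, 0.384], [0.0, 0.0, 0.0, 1.0]]
```

View pics/scene0.png

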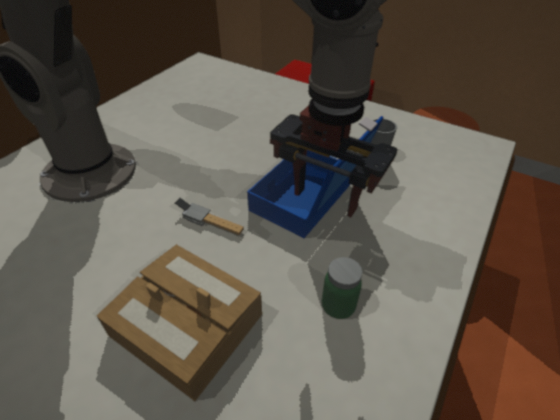

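View pics/side0.png

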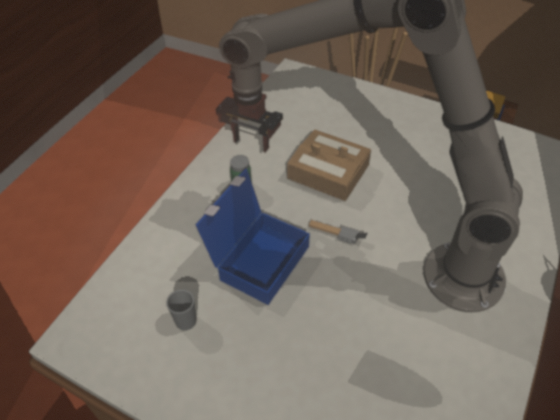

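```bash
python3 - <<'E'
import cv2,numpy as np
s=cv2.imread('pics/scene0.png');d=cv2.imread('pics/side0.png')
f=lambda im,x,y:cv2.resize(im[y:y+120,x:x+160] if 1 else 0,(640,480),interpolation=cv2.INTER_CUBIC)
g=lambda im,x,y,w,h:cv2.resize(im[y:y+h,x:x+w],(400,300),interpolation=cv2.INTER_CUBIC)
m=np.vstack([np.hstack([g(s,90,235,200,150),g(d,270,120,120,90)]),np.hstack([g(s,240,110,180,135),g(d,190,165,180,135)])])
cv2.imwrite('pics/m0.png',np.clip(m*1.5,0,255).astype(np.uint8))
E
```

```text
(no output)
```

View pics/m0.png

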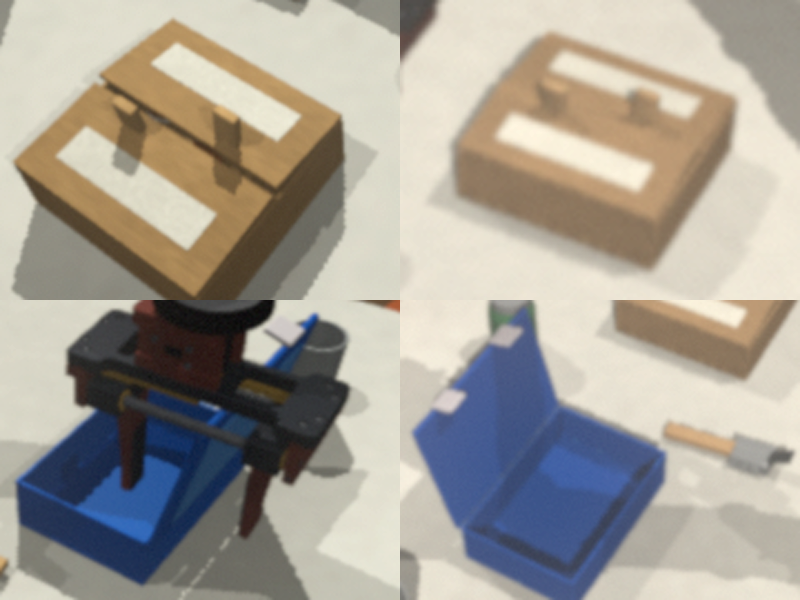

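```bash
cat >> h.py <<'E'
def W(p,P):
    c,s=np.cos(p[2]),np.sin(p[2]); P=np.atleast_2d(P); return np.c_[p[0]+c*P[:,0]-s*P[:,1],p[1]+s*P[:,0]+c*P[:,1],P[:,2]]
E
python3 - <<'E'
from h import *
from scipy.optimize import least_squares as L
A=lambda l:[(90+u/2,235+v/2) for u,v in l]
B=lambda l:[(270+(u-400)*.3,120+v*.3) for u,v in l]
C=lambda l:[(240+u*.45,110+(v-300)*.45) for u,v in l]
D=lambda l:[(190+(u-400)*.45,165+(v-300)*.45) for u,v in l]
cs=A([(15,160),(172,20),(342,118),(197,297)])
cd=B([(455,150),(547,33),(735,100),(655,218)])
print('scene corners',[onz('scene0',p,.07) for p in cs]); print('side',[onz('side0',p,.07) for p in cd])
print('tabs end scene',[onz('scene0',p,.104) for p in A([(125,103),(228,110)])],'side',[onz('side0',p,.104) for p in B([(553,80),(645,93)])])
ls=D([(560,407),(463,527),(578,577),(665,455)])
print('lunch side',[onz('side0',p,.062) for p in ls],'scene',[onz('scene0',p,.062) for p in C([(17,483),(147,548)])])
E
```

```text
scene corners [array([ 0.4108, -0.3017,  0.07  ]), array([ 0.4183, -0.1159,  0.07  ]), array([ 0.6241, -0.124 ,  0.07  ]), array([ 0.6172, -0.3106,  0.07  ])]
side [array([ 0.6181, -0.1131,  0.07  ]), array([ 0.6111, -0.306 ,  0.07  ]), array([ 0.4058, -0.2967,  0.07  ]), array([ 0.415 , -0.1144,  0.07  ])]
tabs end scene [array([ 0.4717, -0.2254,  0.104 ]), array([ 0.5507, -0.1857,  0.104 ])] side [array([ 0.5614, -0.2088,  0.104 ]), array([ 0.4759, -0.2308,  0.104 ])]
lunch side [array([0.5954, 0.0917, 0.062 ]), array([0.6095, 0.3142, 0.062 ]), array([0.4511, 0.3149, 0.062 ]), array([0.4377, 0.1035, 0.062 ])] scene [array([0.4451, 0.094 , 0.062 ]), array([0.6043, 0.0822, 0.062 ])]
```

```bash
python3 -m creep '[[-40,-24,5,1],[-80,-48,15,2],[-120,-72,30,2.3],[-160,-96,45,2.3],[-197,-119,60,2.3]]' 60 && python3 -m creep '[[0,0,0,0],[0,0,0,0],[0,0,0,0],[0,0,0,0],[0,0,0,0]]'; python3 - <<'E'
from h import *
st(); snap('wrist','w1')
print(proj('w1',[[.5556,-.197,.104],[.4744,-.2239,.104]]))
E
```

```text
clock: 0.65
ee_pos: [0.5545, -0.1988, 0.1621]
orientation: [[0.041, 0.999, -0.0], [0.999, -0.041, -0.0], [-0.0, -0.0, -1.0]]
contact_force: [0.8, 0.4, 0.2]
opening: 0.06
finger_force: 0.0
clock: 1.15
ee_pos: [0.5569, -0.1957, 0.1629]
orientation: [[0.038, 0.999, 0.001], [0.999, -0.038, 0.0], [0.0, 0.001, -1.0]]
contact_force: [0.9, 0.3, -0.6]
opening: 0.0599
finger_force: 0.0
1.15 [ 0.5569 -0.1957  0.1629] [ 0.9  0.3 -0.6] 0.0599 0.0
[[0.038, 0.999, 0.001], [0.999, -0.038, 0.0], [0.0, 0.001, -1.0]] [ 0.18  0.4   0.07  1.83 -0.04  0.91  0.23]
[[281.99352728 231.78064247]
 [169.45187676 271.8265677 ]]
```

View pics/w1.png

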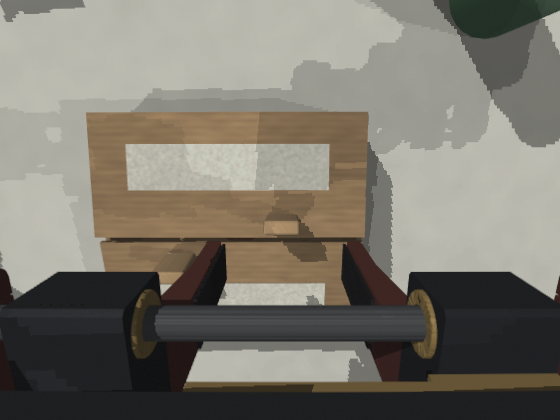

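```bash
python3 -m creep '[[-1,-1,20,0],[-1,-1,42,0],[-1,-1,64,0],[-1,-1,84,0],[-1,-1,84,0]]' 60 && python3 -m creep '[[0,0,0,0],[0,0,0,0],[0,0,0,0],[0,0,0,0],[0,0,0,0]]' 0 && python3 -m creep '[[0,0,0,0],[0,0,0,0],[2,0,-5,0],[4,0,-9,0],[8.4,0,-15.9,0]]'
```

```text
clock: 1.7
ee_pos: [0.5534, -0.1969, 0.0763]
orientation: [[0.039, 0.999, -0.004], [0.999, -0.039, 0.001], [0.001, -0.004, -1.0]]
contact_force: [-0.1, -0.1, -0.5]
opening: 0.0602
finger_force: 0.0
clock: 2.2
ee_pos: [0.5553, -0.1981, 0.0792]
orientation: [[0.04, 0.999, 0.001], [0.999, -0.04, -0.0], [-0.0, 0.001, -1.0]]
contact_force: [3.5, -1.5, -0.6]
opening: 0.0238
finger_force: 30.5
clock: 2.7
ee_pos: [0.5556, -0.1896, 0.0946]
orientation: [[0.04, 0.999, 0.0], [0.999, -0.04, -0.0], [-0.0, 0.0, -1.0]]
contact_force: [3.9, -0.4, -5.6]
opening: 0.0236
finger_force: 30.0
```

```bash
python3 -m creep '[[5.5,0,-7.5,0],[11.5,0,-13.9,0],[25.7,0,-25,0],[41.8,0,-33,0],[59.3,0,-37.4,0]]' && python3 -m creep '[[18,0,-0.7,0],[35.8,0,2.4,0],[52.5,0,9,0],[67.5,0,19,0],[75,0,26,0]]' && python3 -m creep '[[0,0,0,0],[0,0,0,0],[0,0,0,0],[0,0,0,0],[0,0,0,0]]' 60 ; python3 -m creep '[[6,0,-30,0],[6,0,-60,0],[6,0,-90,0],[6,0,-90,0],[6,0,-90,0]]'
```

```text
clock: 3.2
ee_pos: [0.5578, -0.1308, 0.1335]
orientation: [[0.041, 0.999, 0.001], [0.999, -0.041, -0.002], [-0.002, 0.001, -1.0]]
contact_force: [3.0, -3.3, -4.9]
opening: 0.0234
finger_force: 30.0
clock: 3.7
ee_pos: [0.5608, -0.0528, 0.1071]
orientation: [[0.038, 0.999, 0.001], [0.999, -0.038, 0.001], [0.001, 0.001, -1.0]]
contact_force: [-1.0, 2.5, 6.5]
opening: 0.0241
finger_force: 30.0
clock: 4.2
ee_pos: [0.5606, -0.056, 0.1061]
orientation: [[0.041, 0.999, -0.0], [0.999, -0.041, -0.0], [-0.0, -0.0, -1.0]]
contact_force: [0.6, -0.5, -0.0]
opening: 0.0587
finger_force: 0.0
clock: 4.7
ee_pos: [0.5612, -0.0496, 0.1964]
orientation: [[0.041, 0.999, 0.001], [0.999, -0.041, 0.0], [0.0, 0.001, -1.0]]
contact_force: [0.4, 0.1, -0.2]
opening: 0.0604
finger_force: 0.0
```

```bash
python3 -m creep '[[-40,-18,0,0],[-80,-36,0,0],[-120,-54,8,0],[-160,-72,20,0],[-177,-79,32,0]]' 60 && python3 -m creep '[[0,0,0,0],[0,0,0,0],[0,0,0,0],[0,0,0,0],[0,0,0,0]]'; python3 - <<'E'
from h import *
snap('wrist','w2'); P=[[.4744,-.2239,.104],[.4544,-.2239,.005]];print(proj('w2',P))
E
```

```text
clock: 5.2
ee_pos: [0.4713, -0.2271, 0.1624]
orientation: [[0.046, 0.999, -0.003], [0.999, -0.046, -0.001], [-0.001, -0.003, -1.0]]
contact_force: [-0.8, 1.0, -0.2]
opening: 0.0606
finger_force: 0.0
clock: 5.7
ee_pos: [0.4757, -0.222, 0.1642]
orientation: [[0.038, 0.999, 0.001], [0.999, -0.038, 0.0], [0.0, 0.001, -1.0]]
contact_force: [0.7, 0.7, 0.6]
opening: 0.0599
finger_force: 0.0
[[282.09058138 231.97499445]
 [262.12099347 201.67854028]]
```

View pics/w2.png

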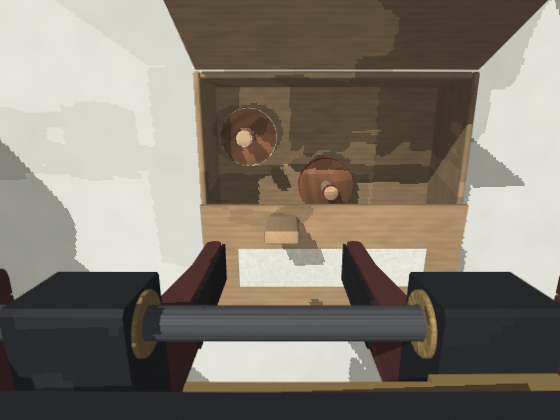

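```bash
python3 -m creep '[[-2,-1,20,0],[-2,-1,42,0],[-2,-1,64,0],[-2,-1,85,0],[-2,-1,85,0]]' 60 && python3 -m creep '[[0,0,0,0],[0,0,0,0],[0,0,0,0],[0,0,0,0],[0,0,0,0]]' 0 && python3 -m creep '[[0,0,0,0],[0,0,0,0],[-2,0,-5,0],[-4,0,-9,0],[-8.4,0,-15.9,0]]'
```

```text
clock: 6.25
ee_pos: [0.4723, -0.224, 0.0769]
orientation: [[0.039, 0.999, -0.004], [0.999, -0.039, 0.001], [0.001, -0.004, -1.0]]
contact_force: [-0.5, -0.4, 0.8]
opening: 0.0602
finger_force: 0.0
clock: 6.75
ee_pos: [0.4742, -0.2252, 0.0795]
orientation: [[0.04, 0.999, 0.001], [0.999, -0.04, -0.0], [-0.0, 0.001, -1.0]]
contact_force: [4.0, -0.0, -0.6]
opening: 0.0237
finger_force: 30.5
clock: 7.25
ee_pos: [0.4739, -0.2331, 0.0949]
orientation: [[0.039, 0.999, 0.0], [0.999, -0.039, 0.0], [0.0, 0.0, -1.0]]
contact_force: [5.2, -0.7, -6.0]
opening: 0.0239
finger_force: 30.0
```

```bash
python3 -m creep '[[-5.5,0,-7.5,0],[-11.5,0,-13.9,0],[-25.7,0,-25,0],[-41.8,0,-33,0],[-59.3,0,-37.4,0]]' && python3 -m creep '[[-18,0,-0.7,0],[-35.8,0,2.4,0],[-52.5,0,9,0],[-67.5,0,19,0],[-75,0,26,0]]' && python3 -m creep '[[0,0,0,0],[0,0,0,0],[0,0,0,0],[0,0,0,0],[0,0,0,0]]' 60 ; python3 -m creep '[[-6,0,-30,0],[-6,0,-60,0],[-6,0,-100,0],[30,20,-100,0],[70,45,-100,0]]' && python3 -m creep '[[0,0,0,0],[0,0,0,0],[0,0,0,0],[0,0,0,0],[0,0,0,0]]'; python3 - <<'E'
from h import *
st();snap('wrist','w3')
E
```

```text
clock: 7.75
ee_pos: [0.4717, -0.2921, 0.1336]
orientation: [[0.039, 0.999, 0.001], [0.999, -0.039, 0.002], [0.002, 0.001, -1.0]]
contact_force: [6.0, 3.7, -4.4]
opening: 0.0235
finger_force: 30.0
clock: 8.25
ee_pos: [0.4688, -0.3707, 0.1075]
orientation: [[0.042, 0.999, 0.003], [0.999, -0.042, -0.003], [-0.003, 0.003, -1.0]]
contact_force: [3.3, -1.8, 7.3]
opening: 0.0233
finger_force: 30.0
clock: 8.75
ee_pos: [0.4679, -0.3672, 0.1062]
orientation: [[0.04, 0.999, -0.0], [0.999, -0.04, 0.0], [0.0, -0.0, -1.0]]
contact_force: [-0.6, 0.3, 0.5]
opening: 0.0584
finger_force: 0.0
clock: 9.25
ee_pos: [0.5157, -0.301, 0.2082]
orientation: [[0.045, 0.999, 0.003], [0.999, -0.045, -0.002], [-0.002, 0.003, -1.0]]
contact_force: [1.3, 0.4, -0.8]
opening: 0.06
finger_force: 0.0
clock: 9.75
ee_pos: [0.515, -0.3007, 0.2062]
orientation: [[0.042, 0.999, -0.0], [0.999, -0.042, -0.0], [-0.0, -0.0, -1.0]]
contact_force: [-0.2, 0.4, -0.1]
opening: 0.06
finger_force: 0.0
9.75 [ 0.515  -0.3007  0.2062] [-0.2  0.4 -0.1] 0.06 0.0
[[0.042, 0.999, -0.0], [0.999, -0.042, -0.0], [-0.0, -0.0, -1.0]] [ 0.32  0.36  0.14  1.78 -0.06  1.01  0.43]
```

View pics/w3.png

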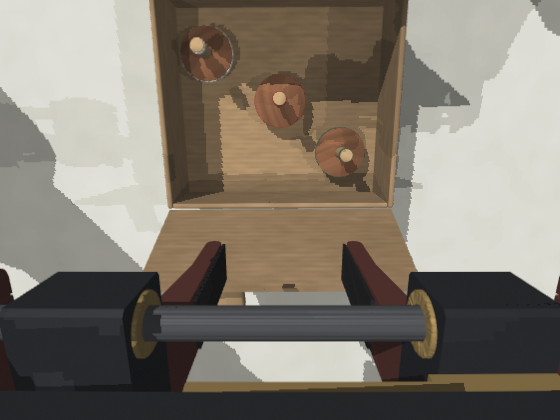

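```bash
python3 - <<'E'
from h import *
for p in [(197,45),(279,98),(346,155)]: print(onz('w3',p,.056))
p0=(.515,-.2105,-.040)
print(proj('w3',W(p0,[[-.1,.09,.065],[.1,.09,.065],[-.1,.09,.005],[.1,.09,.005],[-.105,-.095,.065],[.105,-.095,.065]])).round(0).tolist())
snap('scene','s3');snap('side','d3')
s=cv2.imread('pics/scene3.png') if 0 else cv2.imread('pics/s3.png');d=cv2.imread('pics/d3.png')
g=lambda im,x,y,w,h:cv2.resize(im[y:y+h,x:x+w],(400,300),interpolation=cv2.INTER_CUBIC)
m=np.vstack([np.hstack([g(s,60,200,240,180),g(d,270,90,140,105)]),np.hstack([g(s,240,90,200,150),g(d,140,165,240,180)])])
cv2.imwrite('pics/m3.png',np.clip(m*1.4,0,255).astype(np.uint8))
E
```

```text
[ 0.4466 -0.1616  0.056 ]
[ 0.5145 -0.2076  0.056 ]
[ 0.5737 -0.2598  0.056 ]
[[153.0, -17.0], [405.0, -18.0], [177.0, 8.0], [383.0, 8.0], [167.0, 208.0], [393.0, 208.0]]
```

View pics/m3.png

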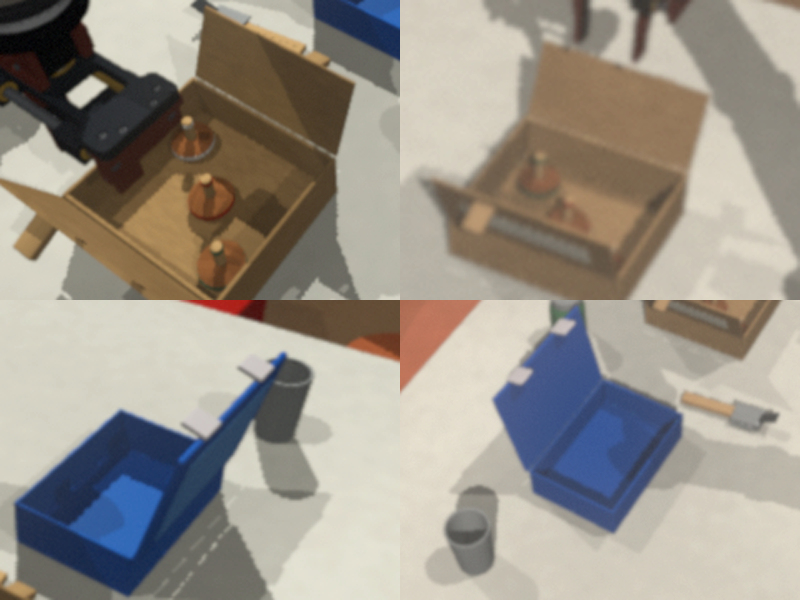

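```bash
python3 -m creep '[[20,28,10,0],[43,57,30,0],[43,57,60,0],[43,57,95,0],[43,57,95,0]]' 36 && python3 -m creep '[[0,0,30,0],[0,0,60,0],[0,0,82,0],[0,0,82,0],[0,0,82,0]]' && python3 -m creep '[[0,0,0,0],[0,0,0,0],[0,0,0,0],[0,0,0,0],[0,0,0,0]]' 0 && python3 -m creep '[[0,0,-20,0],[0,0,-60,0],[0,0,-105,0],[0,0,-150,0],[0,0,-175,0]]'
```

```text
clock: 10.4
ee_pos: [0.5714, -0.2574, 0.1067]
orientation: [[0.04, 0.999, -0.008], [0.999, -0.04, 0.003], [0.002, -0.008, -1.0]]
contact_force: [-0.1, -0.3, -0.8]
opening: 0.0363
finger_force: 0.0
clock: 10.9
ee_pos: [0.5752, -0.2595, 0.0308]
orientation: [[0.041, 0.999, 0.001], [0.999, -0.041, -0.001], [-0.001, 0.001, -1.0]]
contact_force: [-0.0, -0.7, 0.7]
opening: 0.0361
finger_force: 0.0
clock: 11.4
ee_pos: [0.5751, -0.259, 0.0301]
orientation: [[0.04, 0.999, 0.001], [0.999, -0.04, -0.0], [-0.0, 0.001, -1.0]]
contact_force: [-0.3, 0.3, 6.1]
opening: 0.0113
finger_force: 30.0
clock: 11.9
ee_pos: [0.5757, -0.2594, 0.2082]
orientation: [[0.04, 0.999, 0.004], [0.999, -0.04, -0.001], [-0.001, 0.004, -1.0]]
contact_force: [1.1, -0.6, -0.6]
opening: 0.0116
finger_force: 30.0
```

```bash
python3 -m creep '[[25,-4,0,0],[60,-9,0,0],[97,-15,0,0],[136,-21,0,0],[176,-27,0,0]]' && python3 -m creep '[[40,-6,0,0],[80,-12,0,0],[120,-18,0,0],[150,-23,0,0],[176,-27,0,0]]' && python3 -m creep '[[40,-6,0,0],[80,-12,0,0],[120,-18,0,0],[155,-24,0,0],[174,-27,0,0]]' && python3 -m creep '[[0,0,0,0],[0,0,20,0],[0,0,50,0],[0,0,80,0],[0,0,100,0]]'; python3 - <<'E'
from h import *
st();snap('wrist','w4'); snap('scene','s4')
m=np.hstack([cv2.resize(cv2.imread('pics/'+f+'.png'),(400,300)) for f in('w4','s4')]);cv2.imwrite('pics/m4.png',m)
E
```

```text
clock: 12.4
ee_pos: [0.554, -0.0806, 0.2042]
orientation: [[0.041, 0.999, -0.0], [0.999, -0.041, -0.0], [-0.0, -0.0, -1.0]]
contact_force: [0.4, 0.4, -0.1]
opening: 0.0115
finger_force: 30.0
clock: 12.9
ee_pos: [0.534, 0.0972, 0.2042]
orientation: [[0.038, 0.999, -0.0], [0.999, -0.038, 0.0], [0.0, -0.0, -1.0]]
contact_force: [1.0, 0.4, -0.4]
opening: 0.0112
finger_force: 30.0
clock: 13.4
ee_pos: [0.5133, 0.2738, 0.2041]
orientation: [[0.036, 0.999, -0.001], [0.999, -0.036, 0.001], [0.001, -0.001, -1.0]]
contact_force: [0.7, -0.1, -1.2]
opening: 0.0115
finger_force: 30.0
clock: 13.9
ee_pos: [0.5143, 0.2673, 0.1022]
orientation: [[0.042, 0.999, -0.002], [0.999, -0.042, -0.002], [-0.002, -0.002, -1.0]]
contact_force: [0.1, 0.0, 0.5]
opening: 0.0114
finger_force: 30.0
13.9 [0.5143 0.2673 0.1022] [0.1 0.  0.5] 0.0114 29.99907374382019
[[0.042, 0.999, -0.002], [0.999, -0.042, -0.002], [-0.002, -0.002, -1.0]] [-0.51  0.47 -0.09  1.89  0.06  0.8  -0.68]
```

View pics/m4.png

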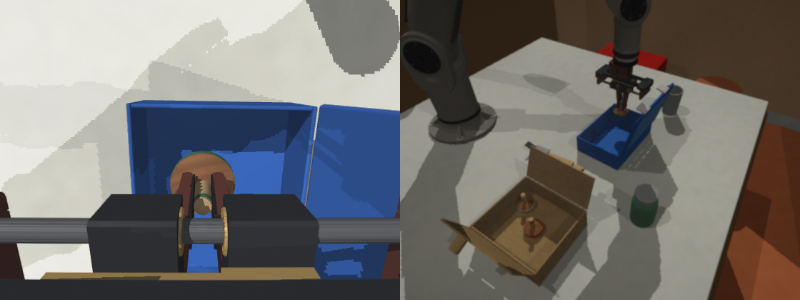

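```bash
python3 -m creep '[[0,0,20,0],[0,0,45,0],[0,0,70,0],[0,0,70,0],[0,0,70,0]]' && python3 -m creep '[[0,0,0,0],[0,0,0,0],[0,0,0,0],[0,0,0,0],[0,0,0,0]]' 36 && python3 -m creep '[[0,0,-15,0],[0,0,-55,0],[0,0,-100,0],[0,0,-145,0],[0,0,-173,0]]' && python3 -m creep '[[-40,2,0,0],[-80,4,0,0],[-120,5,0,0],[-155,6,0,0],[-190,8,0,0]]' && python3 -m creep '[[-40,2,0,0],[-80,4,0,0],[-120,5,0,0],[-155,6,0,0],[-190,8,0,0]]' && python3 -m creep '[[-40,2,0,0],[-80,4,0,0],[-120,5,0,0],[-155,6,0,0],[-187,8,0,0]]' && python3 -m creep '[[0,0,0,0],[0,0,0,0],[0,0,0,0],[0,0,0,0],[0,0,0,0]]';  python3 - <<'E'
from h import *
st();snap('wrist','w5'); snap('side','d5')
d=cv2.imread('pics/d5.png')[150:320,130:350]
m=np.hstack([cv2.imread('pics/w5.png'),np.vstack([cv2.resize(d,(240,186)),np.zeros((234,240,3),np.uint8)])]);cv2.imwrite('pics/m5.png',m)
E
```

```text
clock: 14.5
ee_pos: [0.5155, 0.2695, 0.0354]
orientation: [[0.041, 0.999, 0.001], [0.999, -0.041, -0.0], [-0.0, 0.001, -1.0]]
contact_force: [0.1, 0.3, 0.5]
opening: 0.0109
finger_force: 30.0
clock: 15.0
ee_pos: [0.5149, 0.2702, 0.0346]
orientation: [[0.04, 0.999, 0.0], [0.999, -0.04, 0.0], [0.0, 0.0, -1.0]]
contact_force: [0.8, 0.5, -0.6]
opening: 0.0358
finger_force: 0.0
clock: 15.5
ee_pos: [0.5158, 0.2707, 0.2121]
orientation: [[0.04, 0.999, 0.004], [0.999, -0.04, 0.003], [0.003, 0.004, -1.0]]
contact_force: [0.7, 0.4, 0.4]
opening: 0.0359
finger_force: 0.0
clock: 16.0
ee_pos: [0.5148, 0.0783, 0.2085]
orientation: [[0.04, 0.999, 0.001], [0.999, -0.04, 0.0], [0.0, 0.001, -1.0]]
contact_force: [1.1, 0.8, -0.0]
opening: 0.0362
finger_force: 0.0
clock: 16.5
ee_pos: [0.5152, -0.1118, 0.2085]
orientation: [[0.04, 0.999, 0.001], [0.999, -0.04, 0.0], [0.0, 0.001, -1.0]]
contact_force: [1.0, 0.2, 0.3]
opening: 0.036
finger_force: 0.0
clock: 17.0
ee_pos: [0.5155, -0.2994, 0.2085]
orientation: [[0.041, 0.999, 0.001], [0.999, -0.041, -0.0], [-0.0, 0.001, -1.0]]
contact_force: [0.7, 0.9, 0.4]
opening: 0.036
finger_force: 0.0
clock: 17.5
ee_pos: [0.5163, -0.2962, 0.2075]
orientation: [[0.038, 0.999, 0.0], [0.999, -0.038, 0.0], [0.0, 0.0, -1.0]]
contact_force: [-0.1, -0.7, -0.2]
opening: 0.0359
finger_force: 0.0
17.5 [ 0.5163 -0.2962  0.2075] [-0.1 -0.7 -0.2] 0.0359 0.0
[[0.038, 0.999, 0.0], [0.999, -0.038, 0.0], [0.0, 0.0, -1.0]] [ 0.28  0.36  0.17  1.78 -0.07  1.01  0.44]
```

View pics/m5.png

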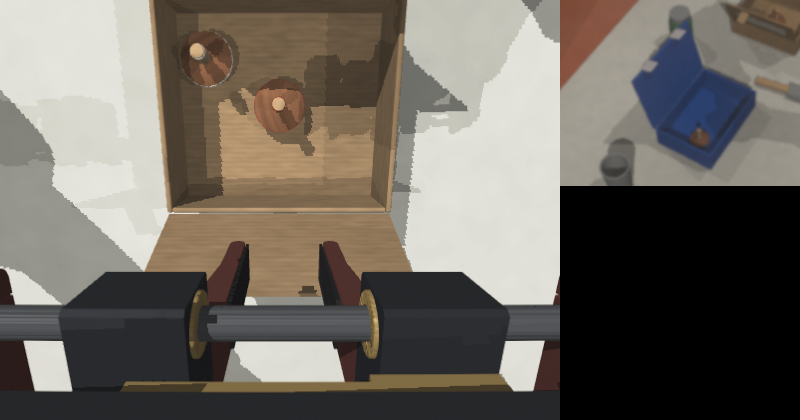

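```bash
python3 -m creep '[[30,-2,0,0],[60,-4,15,0],[89,-5,40,0],[89,-5,70,0],[89,-5,95,0]]' 36 && python3 -m creep '[[0,0,30,0],[0,0,60,0],[0,0,82,0],[0,0,82,0],[0,0,82,0]]' && python3 -m creep '[[0,0,0,0],[0,0,0,0],[0,0,0,0],[0,0,0,0],[0,0,0,0]]' 0 && python3 -m creep '[[0,0,-20,0],[0,0,-60,0],[0,0,-105,0],[0,0,-150,0],[0,0,-175,0]]'
```

```text
clock: 18.1
ee_pos: [0.5146, -0.2066, 0.1113]
orientation: [[0.037, 0.999, 0.0], [0.999, -0.037, 0.001], [0.001, 0.0, -1.0]]
contact_force: [-0.2, -0.1, -0.3]
opening: 0.036
finger_force: 0.0
clock: 18.6
ee_pos: [0.5147, -0.2083, 0.0306]
orientation: [[0.04, 0.999, -0.0], [0.999, -0.04, 0.0], [0.0, -0.0, -1.0]]
contact_force: [-0.4, 0.1, -0.3]
opening: 0.036
finger_force: 0.0
clock: 19.1
ee_pos: [0.5151, -0.2085, 0.0311]
orientation: [[0.04, 0.999, 0.001], [0.999, -0.04, -0.0], [-0.0, 0.001, -1.0]]
contact_force: [-1.7, 0.3, 7.2]
opening: 0.0112
finger_force: 30.0
clock: 19.6
ee_pos: [0.5157, -0.2089, 0.2091]
orientation: [[0.04, 0.999, 0.004], [0.999, -0.04, -0.001], [-0.001, 0.004, -1.0]]
contact_force: [-0.0, 0.2, -0.0]
opening: 0.0112
finger_force: 30.0
```

```bash
python3 -m creep '[[25,-1,0,0],[55,-3,0,0],[85,-4,0,0],[115,-5,0,0],[145,-7,0,0]]' && python3 -m creep '[[30,-2,0,0],[60,-3,0,0],[90,-4,0,0],[120,-6,0,0],[145,-7,0,0]]' && python3 -m creep '[[30,-1,0,0],[60,-3,0,0],[90,-5,0,0],[110,-6,0,0],[121,-7,0,0]]' && python3 -m creep '[[0,0,0,0],[0,0,20,0],[0,0,50,0],[0,0,80,0],[0,0,100,0]]'
```

```text
clock: 20.1
ee_pos: [0.5131, -0.062, 0.2053]
orientation: [[0.04, 0.999, 0.0], [0.999, -0.04, 0.0], [0.0, 0.0, -1.0]]
contact_force: [0.8, 1.1, 0.4]
opening: 0.0114
finger_force: 30.0
clock: 20.6
ee_pos: [0.5117, 0.0838, 0.2052]
orientation: [[0.039, 0.999, -0.0], [0.999, -0.039, 0.0], [0.0, -0.0, -1.0]]
contact_force: [0.6, 0.8, -0.3]
opening: 0.0112
finger_force: 30.0
clock: 21.1
ee_pos: [0.5095, 0.2053, 0.2051]
orientation: [[0.038, 0.999, -0.0], [0.999, -0.038, 0.001], [0.0, -0.0, -1.0]]
contact_force: [-0.6, 0.1, -0.3]
opening: 0.0113
finger_force: 30.0
clock: 21.6
ee_pos: [0.5095, 0.2007, 0.1035]
orientation: [[0.042, 0.999, -0.002], [0.999, -0.042, -0.002], [-0.002, -0.002, -1.0]]
contact_force: [0.7, -0.1, -0.3]
opening: 0.0111
finger_force: 30.0
```

```bash
python3 -m creep '[[0,0,20,0],[0,0,45,0],[0,0,71,0],[0,0,71,0],[0,0,71,0]]' && python3 -m creep '[[0,0,0,0],[0,0,0,0],[0,0,0,0],[0,0,0,0],[0,0,0,0]]' 26 && python3 -m creep '[[0,0,-15,0],[0,0,-55,0],[0,0,-100,0],[0,0,-145,0],[0,0,-173,0]]' && python3 -m creep '[[-40,2,0,0],[-80,4,0,0],[-120,5,0,0],[-155,6,0,0],[-190,8,0,0]]' && python3 -m creep '[[-40,2,0,0],[-80,4,0,0],[-120,5,0,0],[-155,6,0,0],[-190,8,0,0]]' && python3 -m creep '[[-40,2,0,0],[-80,4,0,0],[-119,6,0,0],[-119,7,0,0],[-119,8,0,0]]' && python3 -m creep '[[0,0,0,0],[0,0,0,0],[0,0,0,0],[0,0,0,0],[0,0,0,0]]';  python3 - <<'E'
from h import *
st();snap('wrist','w6'); snap('side','d6')
d=cv2.imread('pics/d6.png')[150:320,130:350]
m=np.hstack([cv2.imread('pics/w6.png'),np.vstack([cv2.resize(d,(240,186)),np.zeros((234,240,3),np.uint8)])]);cv2.imwrite('pics/m6.png',m)
E
```

```text
clock: 22.1
ee_pos: [0.5102, 0.2018, 0.0345]
orientation: [[0.042, 0.999, -0.001], [0.999, -0.042, -0.001], [-0.001, -0.001, -1.0]]
contact_force: [0.0, -0.2, -0.7]
opening: 0.0114
finger_force: 29.9
clock: 22.6
ee_pos: [0.5102, 0.2033, 0.0346]
orientation: [[0.04, 0.999, 0.0], [0.999, -0.04, 0.0], [0.0, 0.0, -1.0]]
contact_force: [-0.3, -0.3, -1.2]
opening: 0.0262
finger_force: 0.0
clock: 23.1
ee_pos: [0.511, 0.2037, 0.2109]
orientation: [[0.04, 0.999, 0.004], [0.999, -0.04, 0.002], [0.002, 0.004, -1.0]]
contact_force: [0.4, 1.1, -1.0]
opening: 0.0261
finger_force: 0.0
clock: 23.6
ee_pos: [0.51, 0.0115, 0.2074]
orientation: [[0.04, 0.999, 0.0], [0.999, -0.04, 0.0], [0.0, 0.0, -1.0]]
contact_force: [0.3, 0.1, 0.1]
opening: 0.0257
finger_force: 0.0
clock: 24.1
ee_pos: [0.5103, -0.1787, 0.2074]
orientation: [[0.04, 0.999, 0.0], [0.999, -0.04, 0.0], [0.0, 0.0, -1.0]]
contact_force: [0.4, 0.6, 0.4]
opening: 0.026
finger_force: 0.0
clock: 24.6
ee_pos: [0.5136, -0.2969, 0.207]
orientation: [[0.042, 0.999, -0.0], [0.999, -0.042, 0.0], [0.0, -0.0, -1.0]]
contact_force: [-0.1, 0.2, -1.3]
opening: 0.026
finger_force: 0.0
clock: 25.1
ee_pos: [0.5141, -0.296, 0.2073]
orientation: [[0.039, 0.999, 0.0], [0.999, -0.039, 0.0], [0.0, 0.0, -1.0]]
contact_force: [0.8, -0.8, 0.1]
opening: 0.0258
finger_force: 0.0
25.1 [ 0.5141 -0.296   0.2073] [ 0.8 -0.8  0.1] 0.0258 0.0
[[0.039, 0.999, 0.0], [0.999, -0.039, 0.0], [0.0, 0.0, -1.0]] [ 0.27  0.36  0.19  1.78 -0.08  1.    0.45]
```

View pics/m6.png

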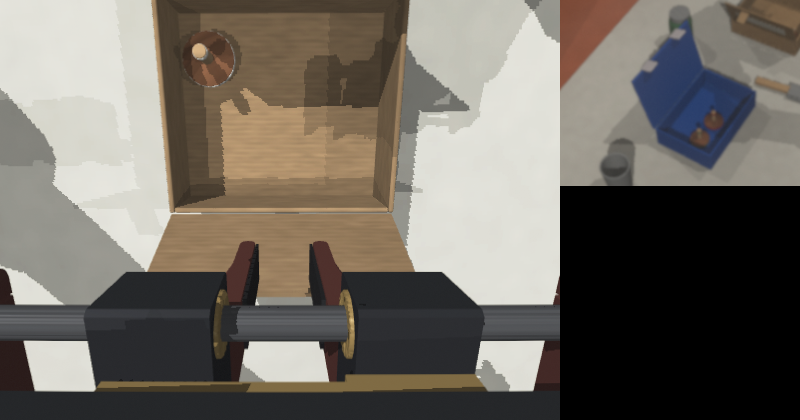

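```bash
python3 - <<'E'
from h import *
print(onz('w6',(200,51),.056),onz('w5',(197,51),.056))
E
```

```text
[ 0.4472 -0.1617  0.056 ] [ 0.4467 -0.1618  0.056 ]
```

```bash
python3 -m creep '[[40,-20,0,0],[80,-45,0,0],[110,-60,20,0],[132,-71,50,0],[132,-71,80,0]]' 26 && python3 -m creep '[[0,0,0,0],[0,0,0,0],[0,0,10,0],[0,0,20,0],[0,0,20,0]]'
```

```text
clock: 25.7
ee_pos: [0.4476, -0.1585, 0.127]
orientation: [[0.036, 0.999, 0.001], [0.999, -0.036, 0.001], [0.001, 0.001, -1.0]]
contact_force: [0.5, -0.6, -0.4]
opening: 0.026
finger_force: 0.0
clock: 26.2
ee_pos: [0.4479, -0.1618, 0.1064]
orientation: [[0.041, 0.999, -0.001], [0.999, -0.041, 0.0], [0.0, -0.001, -1.0]]
contact_force: [0.2, 0.1, 0.1]
opening: 0.026
finger_force: 0.0
```

```bash
python3 -m creep '[[0,0,20,0],[0,0,40,0],[0,0,60,0],[0,0,76,0],[0,0,76,0]]' && python3 -m creep '[[0,0,0,0],[0,0,0,0],[0,0,0,0],[0,0,0,0],[0,0,0,0]]' 0 && python3 -m creep '[[0,0,-20,0],[0,0,-60,0],[0,0,-105,0],[0,0,-150,0],[0,0,-175,0]]'
```

```text
clock: 26.7
ee_pos: [0.4471, -0.1614, 0.0298]
orientation: [[0.04, 0.999, -0.003], [0.999, -0.04, 0.001], [0.001, -0.003, -1.0]]
contact_force: [0.4, -0.4, 0.4]
opening: 0.0262
finger_force: 0.0
clock: 27.2
ee_pos: [0.4491, -0.1619, 0.0321]
orientation: [[0.04, 0.999, 0.002], [0.999, -0.04, -0.0], [-0.0, 0.002, -1.0]]
contact_force: [-0.5, -0.3, 7.2]
opening: 0.0111
finger_force: 30.0
clock: 27.7
ee_pos: [0.4494, -0.162, 0.2099]
orientation: [[0.04, 0.999, 0.005], [0.999, -0.04, -0.001], [-0.001, 0.005, -1.0]]
contact_force: [0.1, -0.5, -0.8]
opening: 0.0114
finger_force: 30.0
```

```bash
python3 -m creep '[[25,8,0,0],[55,15,0,0],[88,20,0,0],[120,25,0,0],[152,30,0,0]]' && python3 -m creep '[[35,6,0,0],[70,10,0,0],[105,13,0,0],[135,15,0,0],[151,16,0,0]]' && python3 -m creep '[[0,0,0,0],[0,0,20,0],[0,0,50,0],[0,0,80,0],[0,0,100,0]]'
```

```text
clock: 28.2
ee_pos: [0.4842, -0.0097, 0.2064]
orientation: [[0.04, 0.999, 0.0], [0.999, -0.04, 0.0], [0.0, 0.0, -1.0]]
contact_force: [1.3, -0.5, -0.9]
opening: 0.011
finger_force: 30.0
clock: 28.7
ee_pos: [0.5061, 0.1424, 0.2063]
orientation: [[0.037, 0.999, -0.0], [0.999, -0.037, 0.001], [0.001, -0.0, -1.0]]
contact_force: [-0.0, 0.2, -0.7]
opening: 0.0117
finger_force: 30.0
clock: 29.2
ee_pos: [0.5054, 0.1371, 0.1045]
orientation: [[0.042, 0.999, -0.002], [0.999, -0.042, -0.002], [-0.002, -0.002, -1.0]]
contact_force: [0.1, 0.8, -1.0]
opening: 0.011
finger_force: 30.0
```

```bash
python3 -m creep '[[0,0,20,0],[0,0,45,0],[0,0,72,0],[0,0,72,0],[0,0,72,0]]' && python3 -m creep '[[0,0,0,0],[0,0,0,0],[0,0,0,0],[0,0,0,0],[0,0,0,0]]' 36 && python3 -m creep '[[0,0,-15,0],[0,0,-55,0],[0,0,-100,0],[0,0,-145,0],[0,0,-190,0]]' && python3 -m creep '[[0,0,-20,0],[0,0,-40,0],[0,0,-40,0],[0,0,-40,0],[0,0,-40,0]]' 0;  python3 - <<'E'
from h import *
st();snap('wrist','w7'); snap('side','d7'); snap('scene','s7')
d=cv2.imread('pics/d7.png');s=cv2.imread('pics/s7.png')
m=np.vstack([np.hstack([cv2.resize(cv2.imread('pics/w7.png'),(400,300)),cv2.resize(d[150:330,130:370],(400,300))]),np.hstack([cv2.resize(s[90:240,240:440],(400,300)),cv2.resize(s[200:380,60:300],(400,300))])]);cv2.imwrite('pics/m7.png',np.clip(m*1.3,0,255).astype(np.uint8))
print('jar',onz('scene0',(340,313),0),'tumbler top',onz('s3',(385,128),.1))
E
```

```text
clock: 29.7
ee_pos: [0.5063, 0.138, 0.0345]
orientation: [[0.041, 0.999, -0.001], [0.999, -0.041, -0.001], [-0.001, -0.001, -1.0]]
contact_force: [-0.2, 0.3, 0.9]
opening: 0.011
finger_force: 29.9
clock: 30.2
ee_pos: [0.5066, 0.1394, 0.0346]
orientation: [[0.04, 0.999, 0.001], [0.999, -0.04, 0.0], [0.0, 0.001, -1.0]]
contact_force: [-0.1, -0.1, 0.1]
opening: 0.0361
finger_force: 0.0
clock: 30.7
ee_pos: [0.506, 0.1391, 0.2262]
orientation: [[0.04, 0.999, -0.0], [0.999, -0.04, 0.0], [0.0, -0.0, -1.0]]
contact_force: [0.8, 0.2, -0.1]
opening: 0.0358
finger_force: 0.0
clock: 31.2
ee_pos: [0.5057, 0.139, 0.2629]
orientation: [[0.04, 0.999, -0.002], [0.999, -0.04, -0.001], [-0.001, -0.002, -1.0]]
contact_force: [0.1, 0.1, 0.4]
opening: 0.0013
finger_force: 0.0
31.2 [0.5057 0.139  0.2629] [0.1 0.1 0.4] 0.0013 0.0
[[0.04, 0.999, -0.002], [0.999, -0.04, -0.001], [-0.001, -0.002, -1.0]] [-0.33  0.19 -0.06  1.86  0.01  1.09 -0.44]
jar [ 0.7492 -0.043   0.    ] tumbler top [0.634  0.4559 0.1   ]
```

View pics/m7.png

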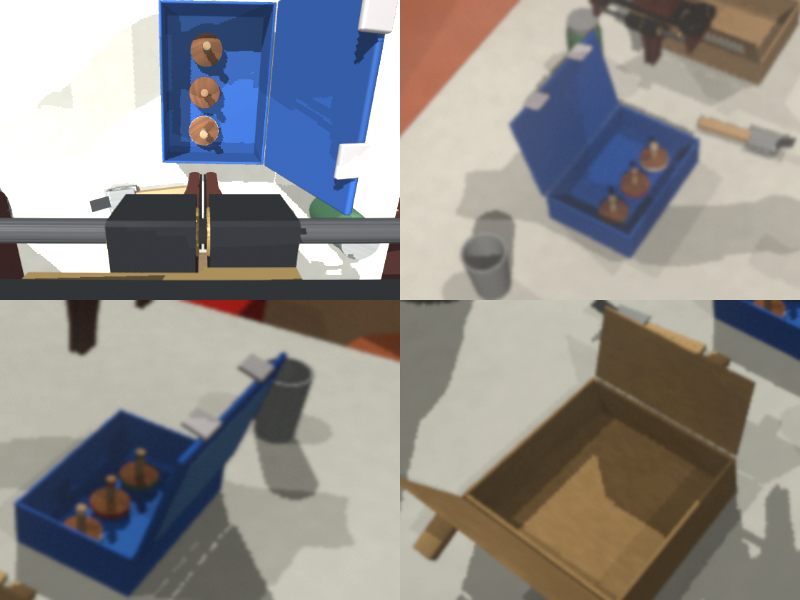

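```bash
python3 -m creep '[[15,45,-5,0],[30,90,-5,0],[45,135,-5,0],[60,180,-5,0],[69,215,-5,0]]' && python3 -m creep '[[0,35,0,0],[0,40,0,0],[0,40,40,0],[0,40,75,0],[0,40,100,0]]'; python3 -m creep '[[0,0,0,0],[0,0,0,0],[0,0,0,0],[0,0,0,0],[0,0,0,0]]'
```

```text
clock: 31.85
ee_pos: [0.7258, 0.2007, 0.2675]
orientation: [[0.039, 0.999, -0.001], [0.999, -0.039, -0.0], [-0.0, -0.001, -1.0]]
contact_force: [0.1, 0.2, -0.5]
opening: 0.0002
finger_force: 0.0
clock: 32.35
ee_pos: [0.7621, 0.1976, 0.1657]
orientation: [[0.04, 0.999, -0.004], [0.999, -0.04, -0.001], [-0.001, -0.004, -1.0]]
contact_force: [-0.9, -0.1, -0.2]
opening: 0.0003
finger_force: 0.0
clock: 32.85
ee_pos: [0.7647, 0.1982, 0.171]
orientation: [[0.04, 0.999, 0.002], [0.999, -0.04, 0.001], [0.001, 0.002, -1.0]]
contact_force: [-0.5, -0.3, -0.5]
opening: 0.0005
finger_force: 0.0
```

```bash
python3 -m creep '[[0,-20,0,0],[0,-40,0,0],[0,-60,0,0],[0,-80,0,0],[0,-95,0,0]]' && python3 -m creep '[[0,-18,0,0],[0,-36,0,0],[0,-54,0,0],[0,-72,0,0],[0,-90,0,0]]'; python3 - <<'E'
from h import *
st();snap('scene','s8');snap('side','d8')
m=np.hstack([cv2.resize(cv2.imread('pics/s8.png')[60:240,200:440],(400,300)),cv2.resize(cv2.imread('pics/d8.png')[120:330,110:390],(400,300))]);cv2.imwrite('pics/m8.png',np.clip(m*1.3,0,255).astype(np.uint8))
E
```

```text
clock: 33.35
ee_pos: [0.6683, 0.2021, 0.1702]
orientation: [[0.04, 0.999, 0.001], [0.999, -0.04, 0.001], [0.001, 0.001, -1.0]]
contact_force: [0.2, 0.3, 0.1]
opening: 0.0002
finger_force: 0.0
clock: 33.85
ee_pos: [0.5794, 0.2056, 0.1703]
orientation: [[0.04, 0.999, 0.003], [0.999, -0.04, 0.001], [0.001, 0.002, -1.0]]
contact_force: [1.2, 0.6, 0.1]
opening: 0.0004
finger_force: 0.5
33.85 [0.5794 0.2056 0.1703] [1.2 0.6 0.1] 0.0004 0.5280786224466283
[[0.04, 0.999, 0.003], [0.999, -0.04, 0.001], [0.001, 0.002, -1.0]] [-0.4   0.43 -0.06  1.76  0.03  0.95 -0.51]
```

View pics/m8.png

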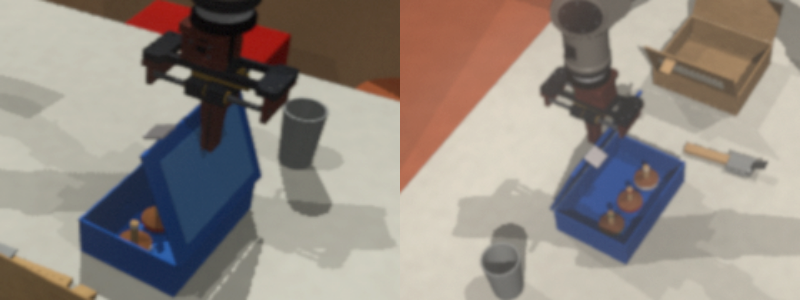

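```bash
python3 -m creep '[[0,-10,6,0],[0,-30,16,0],[0,-50,31,0],[0,-65,48,0],[0,-75,61,0]]' && python3 -m creep '[[0,-5,10,0],[0,-10,18,0],[0,-13,25,0],[0,-13,32,0],[0,-13,36,0]]'
```

```text
clock: 34.45
ee_pos: [0.5035, 0.2083, 0.1073]
orientation: [[0.04, 0.999, -0.0], [0.999, -0.04, -0.0], [-0.0, -0.0, -1.0]]
contact_force: [0.4, -0.3, -0.4]
opening: 0.0002
finger_force: 0.3
clock: 34.95
ee_pos: [0.4914, 0.2089, 0.0717]
orientation: [[0.04, 0.999, -0.0], [0.999, -0.04, -0.0], [-0.0, -0.0, -1.0]]
contact_force: [-0.5, -0.5, 0.1]
opening: 0.0006
finger_force: 0.2
```

```bash
python3 -m creep '[[0,0,1,0],[0,0,2,0],[0,0,3,0],[0,0,4,0],[0,0,4,0]]'; python3 -m creep '[[0,0,0,0],[0,0,0,0],[0,0,0,0],[0,0,0,0],[0,0,0,0]]'
```

```text
clock: 35.45
ee_pos: [0.4915, 0.209, 0.0709]
orientation: [[0.041, 0.999, 0.0], [0.999, -0.041, -0.0], [-0.0, 0.0, -1.0]]
contact_force: [-9.9, -4.7, 28.5]
opening: 0.0001
finger_force: 14.5
clock: 35.95
ee_pos: [0.4915, 0.209, 0.0709]
orientation: [[0.041, 0.999, 0.0], [0.999, -0.041, 0.0], [0.0, 0.0, -1.0]]
contact_force: [-10.0, -4.0, 28.6]
opening: 0.0005
finger_force: 14.4
```

Lid seated firmly at z ≈ 71 mm (the shut height). Lift straight up, clear, and check.

```bash
python3 -m creep '[[0,0,-10,0],[0,0,-40,0],[0,0,-80,0],[0,0,-120,0],[0,0,-160,0]]'; python3 -m creep '[[0,0,0,0],[0,0,0,0],[0,0,0,0],[0,0,0,0],[0,0,0,0]]'; python3 - <<'E'
from h import *
st();snap('scene','s9');snap('side','d9')
m=np.vstack([np.hstack([cv2.resize(cv2.imread('pics/s9.png')[60:240,200:440],(400,300)),cv2.resize(cv2.imread('pics/d9.png')[120:330,110:390],(400,300))]),np.hstack([cv2.resize(cv2.imread(f'pics/{n}9.png'),(400,300)) for n in 'sd'])]);cv2.imwrite('pics/m9.png',np.clip(m*1.3,0,255).astype(np.uint8))
E
```

```text
clock: 36.45
ee_pos: [0.4914, 0.2088, 0.2301]
orientation: [[0.04, 0.999, 0.0], [0.999, -0.04, 0.0], [0.0, 0.0, -1.0]]
contact_force: [-0.1, 0.8, 0.1]
opening: 0.0002
finger_force: 0.0
clock: 36.95
ee_pos: [0.4906, 0.2086, 0.227]
orientation: [[0.04, 0.999, -0.002], [0.999, -0.04, -0.001], [-0.001, -0.002, -1.0]]
contact_force: [0.1, -0.5, -1.1]
opening: 0.0004
finger_force: 0.0
36.95 [0.4906 0.2086 0.227 ] [ 0.1 -0.5 -1.1] 0.0004 0.0
[[0.04, 0.999, -0.002], [0.999, -0.04, -0.001], [-0.001, -0.002, -1.0]] [-0.45  0.24 -0.08  1.88  0.02  1.02 -0.58]
```

View pics/m9.png

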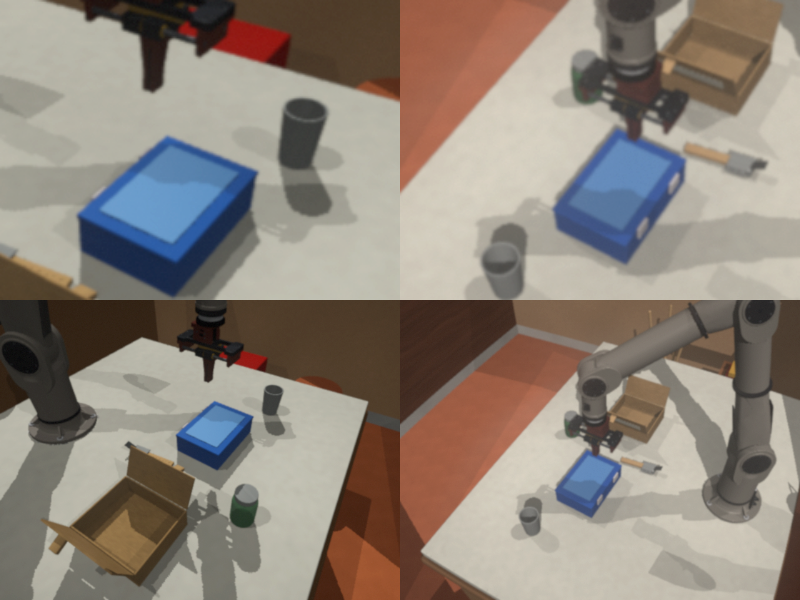

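The lid is shut flat, both flaps lean outward, the carton is empty, and the jar, tumbler and clamp are where they were. Handing in.

```bash
python3 -c "from station import ctrl; print(ctrl.sign_off())"
```

```text
the job is handed in; nothing more can be done
None
```

I opened both carton flaps past upright, put all three tops that were present into the lunch box, shut its lid, left the jar, tumbler and clamp undisturbed, and handed the job in; no verdict came back.

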